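# Release the pressure cap of a feed pot

### The job

Open the pot with the orange cap so that it can be refilled: turn its cap anticlockwise to the first stop and pause there without pushing down, then press the cap down, turn it on past the stop to the green dot, and let go so that it springs up. Leave the blue cap closed.

Things in the scene. Friction and masses are not known exactly. Their poses are not given: they have to be found in the camera images.
- orange_grip (a point): On the turning axis of the orange pressure cap, 10 mm below the top of its grip bar; moves with the cap. x along the bar (white line at its -x end), z up. Bar 56 mm long, 22 wide, 34 high, on a round cap 73 mm wide whose flat top is 24 mm below this point. The grey pot, 102 mm wide, bolted down, has an orange band; a like pot has a blue cap. Starts about 174 mm above the bench.
- orange_cap (a joint): Turn of the cap in rad, anticlockwise from above, 0 to 1.30. 0 to 0.12: locked (white line at the red dot on the collar). 0.60: first stop (yellow dot), rigid unless the cap is pressed down. From 0.97 (green dot at 1.15) the cap is free to spring up. Friction 0.06 N m: it stays where it is left.
- orange_lift (a joint): Height of the cap in m over its locked height, -0.010 to +0.010. 0 when locked, a spring holding it up against a rim. At -0.005 or lower it can turn past the stop; -0.010 is the bottom. About 5 N begins to press it, 8 N holds it at the bottom. +0.010: sprung up, released, possible only past a turn of 0.97.
- blue_cap (a joint): Turn of the blue cap on the other pot, in rad, same sense; 0 to 0.12 locked. To be left alone.

How it is judged:
By the outcome, as a careful person would: the job done as asked, in the order asked, and still so for the second after the job is handed in, with the robot touching nothing.
It also fails if it takes over 35 s, if anything falls off the work surface, if the arm or the gripper's body presses on something with over 40 N, if the wrist force passes 120 N, or if a joint passes its speed limit or range.

### The arm

A 6-joint arm with a two-finger parallel gripper is mounted at the origin on a cart in front of the work surface, level with it; the furniture and walls round the work are solid. World frame = base frame: x ahead of the robot, y to its left, z up, the work surface at z = 0. Lengths are in m, angles in rad, forces in N, time in s.
With the tool pointing down it reaches from about 0.35 to 1 m from the base axis. Payload 7.1 kg.
Tool frame: the origin (TCP) lies where the fingers leave the gripper's body, on its centre line; the fingertips stand 73 mm ahead of it and the grasp point (between the pads) lies 54 mm ahead of it; z points along the fingers, x is the direction in which the jaws open and shut, and the axes are right-handed (so a half turn about z gives the same grasp; the last joint's range is limited). The gripper opens to 85 mm and grips with 20 to 120 N. Pads are 22 mm wide; open, the fingers measure 114 mm over their backs; the gripper's body (76 mm by 85 mm) begins 54 mm behind the grasp point. The pads swing forward as they close: fully open they stand 13 mm farther back than shut.
Start: joints at [1.126, 0.423, 1.63, -0, 1.089, -0.019], TCP at [0.258, 0.569, 0.304] pointing down, gripper open.
Joint ranges: [-3, 3], [-0.9, 2.11], [0.09, 2.58], [-1.31, 4.45], [0.11, 2.69], [-2.54, 2.54]. Speed limits (rad/s): [2.39, 2.39, 3.01, 3.14, 3.14, 3.14].

### API

Orientations are given as a rotation vector (axis times angle).
In Python, from workcell import arm gives the robot as it stands.
- The arm moves only by the tool move_arm, never from a script. Its arguments are lists of equal length, an entry for each row: "grip": the opening, from 0 (shut) to 1 (fully open); "dp": the shift along the tool's x, y, z in units of 60 mm (1.0 is 60 mm), a list of three; "rot": the turn, a rotation vector about the tool's x, y, z in units of 8 degrees (1.0 is 8 degrees), a list of three. A call has 1 to 5 rows; each row shifts and turns the commanded pose from where the row before left it, along the tool's axes as they then stand; what a row does not reach is not made up. A row lasts 1/8 s, in which the tool goes at most 62.5 mm and 10.7 degrees, less where a joint would pass 70% of its speed; a pose out of reach is approached as far as the arm can. A call is refused whole if a number of a shift passes 1 or a number of a turn 1, either way. A call with a gripper value outside its range is refused whole. The fingers move at their own pace and stop on an object; "force" is the grip in N (left out, the last holds). Time passes only in rows, so rows that do not move let the fingers close. It gives the time, the measured TCP pose, the force and the opening at its end, in the units of the state.
- arm.sense(): the state, without advancing time (a new reading comes with each control period).
- arm.camera(name): name is "side" or "top" or "wrist"; returns a dict with "color" (400x640x3 uint8, red, green, blue), "depth" (400x640 float32, m along the optical axis (not along the pixel's ray), 0 where there is no reading), "K" (3x3 intrinsics, pixels), "rvec" (rotation vector, rad) and "tvec" (3), from world to camera coordinates, as OpenCV has them. Camera axes: x right, y down, z forward; pixel columns grow to the right and rows downward; lengths in m; the calibration is good to about 2 mm. A picture is of the moment at which its call begins.
- arm.close_job(): hands the job in, once; it reports no verdict.
The state is a dict: "t": time; "joint_pos": joint angles; "qd": joint speeds; "tau": joint torques, N m; "tcp_pos": TCP position; "tool_rot": TCP orientation; "force": force on the tool from outside, world axes, zero at the start; "moment": the same for the moment, N m; "gripper_width": finger opening in m.
Only numpy, scipy, OpenCV 4.12 (cv2) and the standard library are available. Lean on these libraries where they do the work, as an engineer would, in place of code of your own. Each camera call takes 0.05 s, during which the arm holds its last target.

## Working session

There is one attempt and no reset: what is moved stays moved. The work goes in short steps, Python scripts to look and compute and a tool call to move; the robot and the scene stay as the last step left them, time stands still between calls to the robot, and variables do not carry over. Pictures are saved under pics/ and viewed, and the job is handed in when it is done.

Besides the shell and the picture viewer there is one more tool, called in YAML: its name, and indented under it one key for each argument. move_arm: Moves the arm, as the interface text tells. Its arguments: {"type":"object","properties":{"grip":{"type":"array","items":{"type":"number"}},"dp":{"type":"array","items":{"type":"array","items":{"type":"number"}}},"rot":{"type":"array","items":{"type":"array","items":{"type":"number"}}},"force":{"type":"number"}},"required":["grip","dp","rot"]}

```bash
mkdir -p pics; python3 - <<'E'
from workcell import arm
import cv2,numpy as np,pickle
for n in ["side","top","wrist"]:
    c=arm.camera(n); pickle.dump(c,open(f"{n}0.pkl","wb")); cv2.imwrite(f"pics/{n}0.png",c["color"][:,:,::-1])
    R=cv2.Rodrigues(c["rvec"])[0]; print(n,-R.T@c["tvec"].ravel(),c["K"].ravel().round(1),R.round(2).tolist())
print(arm.sense())
E
```

```text
side [ 0.55846695 -0.78868768  0.47149332] [376.1   0.  323.3   0.  376.1 188.5   0.    0.    1. ] [[1.0, 0.04, 0.02], [0.03, -0.31, -0.95], [-0.03, 0.95, -0.31]]
top [0.4166227  0.01880318 1.02149863] [366.3   0.  324.    0.  366.3 194.4   0.    0.    1. ] [[-0.01, -1.0, 0.03], [-0.99, 0.01, -0.14], [0.14, -0.03, -0.99]]
wrist [0.19291853 0.59908841 0.37268591] [338.2   0.  324.4   0.  338.2 196.9   0.    0.    1. ] [[0.41, 0.91, -0.0], [0.87, -0.4, 0.28], [0.25, -0.12, -0.96]]
{'t': 0.15, 'joint_pos': array([ 1.12605241e+00,  4.23697852e-01,  1.63050984e+00,  1.83334098e-05,
        1.08858417e+00, -1.89900234e-02]), 'qd': array([-0.00060403, -0.00424909, -0.00374199, -0.0004508 ,  0.0009386 ,
       -0.00081052]), 'tau': array([ 6.92765771e-04, -5.57772982e+01, -2.82020885e+01,  9.72411067e-05,
        4.73853477e-03, -2.92431491e-05]), 'tcp_pos': array([0.25795281, 0.56891653, 0.30330569]), 'tool_rot': array([ 2.64011590e+00,  1.70162156e+00, -1.61552215e-03]), 'force': array([-0.70200767, -0.41747212, -0.02106446]), 'moment': array([-0.03105006, -0.02000993,  0.02401744]), 'gripper_width': 0.08521860949541449}
```

View pics/side0.png

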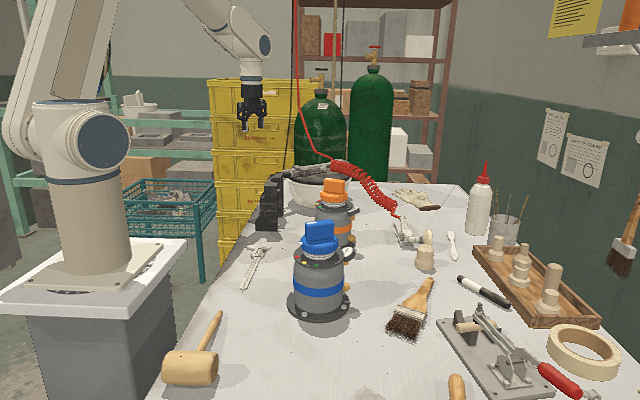

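View pics/top0.png

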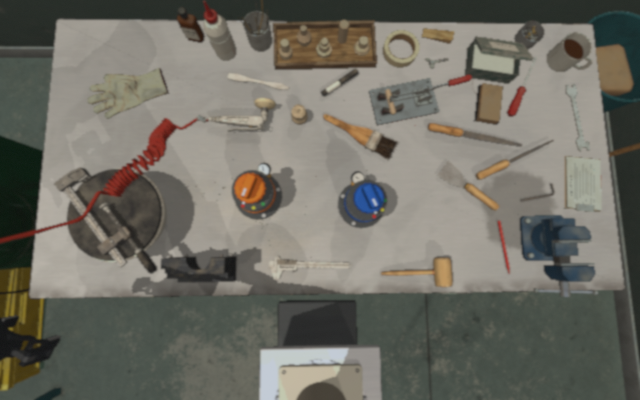

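View pics/wrist0.png

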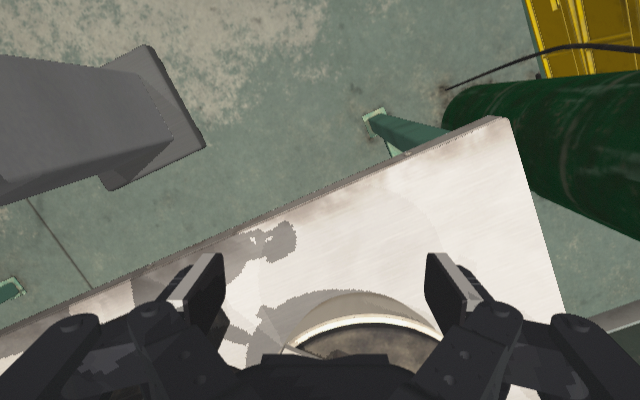

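The orange cap shows in the top view near (250,188), with the blue one near (370,197). In the side view they are at (334,192) and (320,238). Next I'll measure both.

```bash
cat > h.py <<'E'
import numpy as np,cv2
def pts(c,mask):
    R=cv2.Rodrigues(c["rvec"])[0]; v,u=np.nonzero(mask&(c["depth"]>0)); d=c["depth"][v,u]
    P=np.stack([(u-c["K"][0,2])/c["K"][0,0]*d,(v-c["K"][1,2])/c["K"][1,1]*d,d],1)
    return (P-c["tvec"].ravel())@R,u,v
def hsv(c): return cv2.cvtColor(c["color"],cv2.COLOR_RGB2HSV)
def orange(c):
    h=hsv(c); return (h[...,0]>4)&(h[...,0]<18)&(h[...,1]>170)&(h[...,2]>90)
def bar(c,zmin=.168,zmax=.2,box=(0.3,.55,.02,.3)):
    P,u,v=pts(c,orange(c)); k=(P[:,0]>box[0])&(P[:,0]<box[1])&(P[:,1]>box[2])&(P[:,1]<box[3]); P=P[k]
    print("z hist",np.histogram(P[:,2],bins=np.arange(.08,.21,.01))[0])
    T=P[(P[:,2]>zmin)&(P[:,2]<zmax)]
    r=cv2.minAreaRect(T[:,:2].astype(np.float32)); print("n",len(T),"mean",T.mean(0),"rect",r, "corners",cv2.boxPoints(r).round(4).tolist())
    return T
E
python3 - <<'E'
from h import *
import pickle
for n in ["top","side"]:
    c=pickle.load(open(n+"0.pkl","rb")); print(n); bar(c)
    x0,y0=(205,140) if n=="top" else (280,160)
    im=cv2.resize(c["color"][y0:y0+90,x0:x0+110],None,fx=6,fy=6,interpolation=cv2.INTER_CUBIC)
    cv2.imwrite(f"pics/{n}zoom.png",im[:,:,::-1])
c=pickle.load(open("side0.pkl","rb"))
E
```

```text
top
z hist [ 0  0  0  1  0  0 92 91 12 13 28  0]
n 43 mean [0.5395237  0.17184644 0.18085779] rect ((0.5406508445739746, 0.17676447331905365), (0.023448839783668518, 0.020103372633457184), 78.96487426757812) corners [[0.5285000205039978, 0.1671999990940094], [0.54830002784729, 0.16329999268054962], [0.5527999997138977, 0.18629999458789825], [0.5329999923706055, 0.19020000100135803]]
side
z hist [ 0  0  0  0  0 27 49 30 26 25 11  0]
n 40 mean [0.54046237 0.16581331 0.17643188] rect ((0.5400176048278809, 0.1663687378168106), (0.006562232039868832, 0.018395645543932915), 72.40299987792969) corners [[0.5303000211715698, 0.16599999368190765], [0.5478000044822693, 0.16050000488758087], [0.5497999787330627, 0.16670000553131104], [0.5321999788284302, 0.17229999601840973]]
```

```bash
ls pics
```

```text
side0.png
sidezoom.png
top0.png
topzoom.png
wrist0.png
```

View pics/topzoom.png

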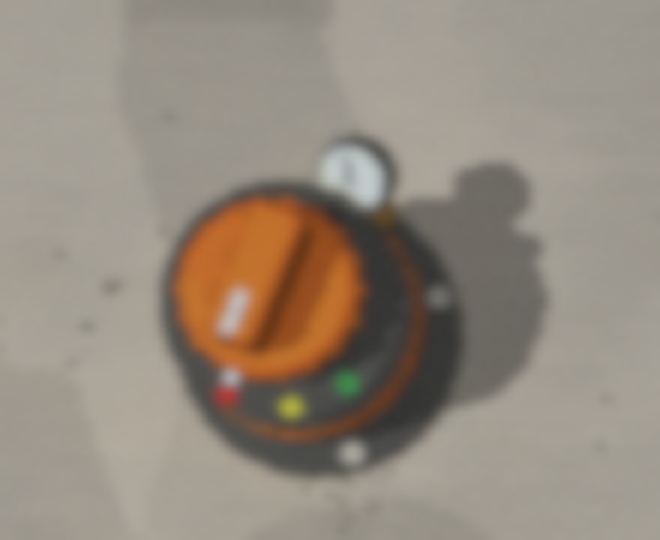

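View pics/sidezoom.png

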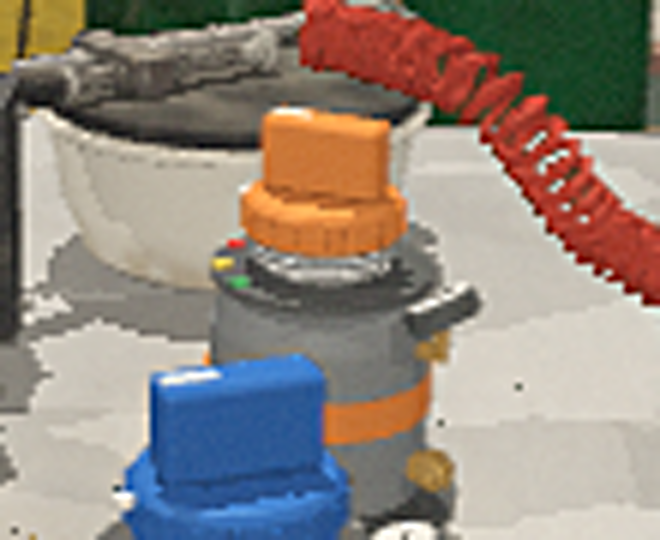

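```bash
python3 - <<'E'
from h import *
import pickle
c=pickle.load(open("top0.pkl","rb"))
P,u,v=pts(c,orange(c)); k=(P[:,1]<.3)&(P[:,1]>.05)&(P[:,0]>.4)&(P[:,0]<.65)
D=P[k&(P[:,2]>.13)&(P[:,2]<.16)]; print("disc circle",cv2.minEnclosingCircle(D[:,:2].astype(np.float32)),D[:,2].mean())
# obstacles in travel corridor
A,u,v=pts(c,np.ones(c["depth"].shape,bool))
for x0 in np.arange(.2,.7,.1):
    print(round(x0,1),[round(float(A[(A[:,0]>x0)&(A[:,0]<x0+.1)&(A[:,1]>y0)&(A[:,1]<y0+.1)][:,2].max(initial=-1)),2) for y0 in np.arange(-.2,.7,.1)])
s=__import__("workcell").arm.sense()
R=cv2.Rodrigues(s["tool_rot"])[0]; print(R.round(3)); print("units",(R.T@(np.array([.540,.174,.304])-s["tcp_pos"]))/.06)
E
```

```text
disc circle ((0.5581749081611633, 0.17029207944869995), 0.036345429718494415) 0.150089289511374
0.2 [0.0, 0.0, 0.0, 0.01, 0.01, 0.01, 0.32, 0.38, 0.29]
0.3 [0.02, 0.01, 0.01, 0.01, 0.15, 0.15, 0.14, 0.11, 0.01]
0.4 [0.15, 0.14, 0.01, 0.02, 0.13, 0.11, 0.14, 0.24, 0.28]
0.5 [0.19, 0.18, 0.01, 0.19, 0.15, 0.11, 0.16, 0.18, 0.13]
0.6 [0.11, 0.12, 0.01, 0.12, 0.01, 0.14, 0.16, 0.13, 0.13]
[[ 0.413  0.911 -0.001]
 [ 0.911 -0.413 -0.001]
 [-0.001 -0.    -1.   ]]
units [-4.05284809e+00  6.99956168e+00 -6.98674764e-03]
```

The disc fit gives a centre of (0.558, 0.170) with radius 36.3 mm at z 0.150, which matches the sizes given. I'll rise a little and then travel.

move_arm:
  grip: [1,1,1,1,1]
  dp:
    - [0,0,-0.8]
    - [-0.45,0.8,0]
    - [-0.45,0.8,0]
    - [-0.45,0.8,0]
    - [-0.45,0.8,0]
  rot:
    - [0,0,0]
    - [0,0,0]
    - [0,0,0]
    - [0,0,0]
    - [0,0,0]

```text
t: 0.78
tcp_pos: [0.389, 0.39, 0.3518]
tool_rot: [2.64, 1.702, -0.0]
force: [0.6, 0.1, 0.8]
gripper_width: 0.0853
```

move_arm:
  grip: [1,1,1,1,1]
  dp:
    - [-0.45,0.8,0]
    - [-0.45,0.8,0]
    - [-0.45,0.8,0]
    - [-0.45,0.8,0]
    - [-0.4,0.8,0.4]
  rot:
    - [0,0,0]
    - [0,0,0]
    - [0,0,0]
    - [0,0,0]
    - [0,0,0]

```text
t: 1.4
tcp_pos: [0.5542, 0.1708, 0.3294]
tool_rot: [2.64, 1.701, 0.006]
force: [1.1, 0.5, -0.2]
gripper_width: 0.0852
```

```bash
cat > look.py <<'E'
from workcell import arm
from h import *
import pickle,sys
n,tag=sys.argv[1],sys.argv[2]
c=arm.camera(n); pickle.dump(c,open(f"{n}{tag}.pkl","wb")); cv2.imwrite(f"pics/{n}{tag}.png",c["color"][:,:,::-1])
s=arm.sense(); print({k:np.round(s[k],4).tolist() for k in ["t","joint_pos","tcp_pos","tool_rot","force","moment","gripper_width"]})
R=cv2.Rodrigues(s["tool_rot"])[0]; print("tool x yaw deg",np.degrees(np.arctan2(R[1,0],R[0,0])),"z",R[:,2].round(3))
E
python3 look.py wrist 1
```

```text
{'t': 1.45, 'joint_pos': [0.2711, 0.3339, 1.7125, -0.0032, 1.0957, -0.8701], 'tcp_pos': [0.5558, 0.1662, 0.3251], 'tool_rot': [2.6405, 1.6974, -0.002], 'force': [1.8206, -2.7971, -2.6514], 'moment': [-0.1535, -0.0569, 0.0184], 'gripper_width': 0.0855}
tool x yaw deg 65.46870801018615 z [ 0.    -0.003 -1.   ]
```

View pics/wrist1.png

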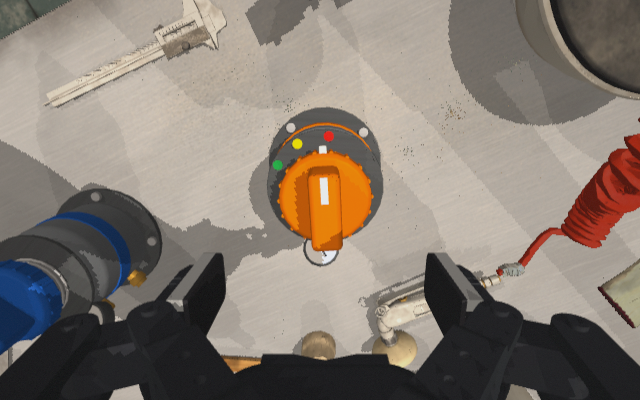

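The wrist view shows the bar with its white line at (324,190), under the red dot at (328,135). Yellow (297,144) and green (277,165) lie anticlockwise of red. Next I'll measure the bar.

```bash
cat > bar.py <<'E'
from h import *
import pickle,sys
c=pickle.load(open(sys.argv[1],"rb")); z0=float(sys.argv[2]) if len(sys.argv)>2 else .184
P,u,v=pts(c,np.ones(c["depth"].shape,bool))
k=(np.hypot(P[:,0]-.558,P[:,1]-.170)<.05)
print("z max",np.percentile(P[k,2],99.5))
T=P[k&(abs(P[:,2]-z0)<.005)]; r=cv2.minAreaRect(T[:,:2].astype(np.float32)); print("bar top n",len(T),"mean",T.mean(0),r,cv2.boxPoints(r).round(4).tolist())
q=T[:,:2]-T[:,:2].mean(0); w,V=np.linalg.eigh(q.T@q); a=V[:,1]; a=a*np.sign(a[0]); print("axis yaw deg",np.degrees(np.arctan2(a[1],a[0])))
o=orange(c).ravel()
Po,uo,vo=pts(c,orange(c)); D=Po[(np.hypot(Po[:,0]-.558,Po[:,1]-.17)<.05)&(abs(Po[:,2]-(z0-.034))<.005)]
print("disc",cv2.minEnclosingCircle(D[:,:2].astype(np.float32)),D[:,2].mean())
E
python3 bar.py wrist1.pkl
```

```text
z max 0.3506121719189069
bar top n 2460 mean [0.55615903 0.17136648 0.18314638] ((0.5576084852218628, 0.17071092128753662), (0.021953722462058067, 0.05541490763425827), 68.5342788696289) [[0.5278000235557556, 0.17059999704360962], [0.5794000029563904, 0.15039999783039093], [0.5874000191688538, 0.17080000042915344], [0.5357999801635742, 0.19110000133514404]]
axis yaw deg -21.275651324415815
disc ((0.5580472350120544, 0.17065754532814026), 0.03754101321101189) 0.1490976241886199
```

move_arm:
  grip: [1,1,1]
  dp:
    - [0,0,0.5]
    - [0,0,0]
    - [0,0,0]
  rot:
    - [0,0,-0.39]
    - [0,0,0]
    - [0,0,0]

```text
t: 1.82
tcp_pos: [0.5525, 0.1726, 0.2985]
tool_rot: [2.594, 1.773, 0.0]
force: [-0.5, 0.6, 0.3]
gripper_width: 0.085
```

```bash
cat > st.py <<'E'
from workcell import arm
import numpy as np,cv2
s=arm.sense(); R=cv2.Rodrigues(s["tool_rot"])[0]
print("t",s["t"],"tcp",s["tcp_pos"].round(4),"F",s["force"].round(2),"M",s["moment"].round(3),"w",s["gripper_width"])
print("yaw",np.degrees(np.arctan2(R[1,0],R[0,0])),"z",R[:,2].round(4),"j6",s["joint_pos"][5])
print("units to goal",(R.T@(np.array([.5577,.1707,.231])-s["tcp_pos"])/.06).round(3))
E
python3 st.py
```

```text
t 1.825 tcp [0.5525 0.1726 0.2985] F [-0.51  0.64  0.3 ] M [ 0.004  0.005 -0.005] w 0.08496407904699131
yaw 68.6989340724747 z [ 3.e-04  1.e-04 -1.e+00] j6 -0.9168733503578582
units to goal [0.002 0.091 1.126]
```

move_arm:
  grip: [1,1,1,0.5]
  dp:
    - [0,0.09,0.5]
    - [0,0,0.62]
    - [0,0,0]
    - [0,0,0]
  rot:
    - [0,0,0]
    - [0,0,0]
    - [0,0,0]
    - [0,0,0]
  force: 50

```text
t: 2.33
tcp_pos: [0.5583, 0.1708, 0.2325]
tool_rot: [2.592, 1.773, 0.003]
force: [0.7, -0.4, 0.3]
gripper_width: 0.0701
```

```bash
python3 st.py; python3 look.py wrist 2
```

```text
t 2.325 tcp [0.5583 0.1708 0.2325] F [ 0.65 -0.44  0.27] M [ 0.008  0.025 -0.055] w 0.0701483436612807
yaw 68.73980906068087 z [ 2.2e-03  6.0e-04 -1.0e+00] j6 -0.9231733373226322
units to goal [-0.005 -0.008  0.025]
{'t': 2.375, 'joint_pos': [0.2764, 0.453, 1.7746, -0.0, 0.9107, -0.9232], 'tcp_pos': [0.5585, 0.1708, 0.2328], 'tool_rot': [2.5923, 1.7729, 0.0047], 'force': [-0.11, 0.2118, -0.212], 'moment': [0.0394, -0.0545, -0.01], 'gripper_width': 0.0626}
tool x yaw deg 68.73785881663396 z [ 0.003  0.001 -1.   ]
```

View pics/wrist2.png

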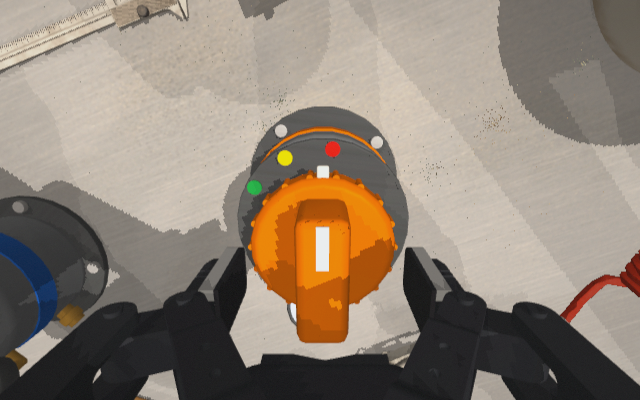

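The bar (322,270) lies centred between the pads and straight with them, so I'm closing.

move_arm:
  grip: [0,0,0,0,0]
  dp:
    - [0,0,0]
    - [0,0,0]
    - [0,0,0]
    - [0,0,0]
    - [0,0,0]
  rot:
    - [0,0,0]
    - [0,0,0]
    - [0,0,0]
    - [0,0,0]
    - [0,0,0]
  force: 60

```text
t: 3.0
tcp_pos: [0.5577, 0.1702, 0.2313]
tool_rot: [2.593, 1.773, 0.001]
force: [0.1, -0.5, 4.9]
gripper_width: 0.0209
```

```bash
python3 st.py
```

```text
t 3.0 tcp [0.5577 0.1702 0.2313] F [ 0.15 -0.54  4.89] M [-0.162  0.111 -0.047] w 0.020946140898989288
yaw 68.71930333905917 z [ 8.e-04  1.e-04 -1.e+00] j6 -0.9234491631654028
units to goal [ 0.007 -0.003  0.004]
```

move_arm:
  grip: [0,0]
  dp:
    - [0,0,-0.02]
    - [0,0,0]
  rot:
    - [0,0,0]
    - [0,0,0]

```text
t: 3.25
tcp_pos: [0.5577, 0.1702, 0.2319]
tool_rot: [2.593, 1.773, 0.001]
force: [0.9, -0.4, 0.8]
gripper_width: 0.0208
```

```bash
python3 st.py
```

```text
t 3.25 tcp [0.5577 0.1702 0.2319] F [ 0.91 -0.45  0.82] M [-0.08  -0.315 -0.04 ] w 0.02084103049559859
yaw 68.71918374753676 z [ 6.e-04  0.e+00 -1.e+00] j6 -0.9234881234367054
units to goal [ 0.008 -0.003  0.015]
```

Vertical force is about zero now. Next I turn anticlockwise toward the first stop.

move_arm:
  grip: [0,0,0,0,0]
  dp:
    - [0,0,0]
    - [0,0,0]
    - [0,0,0]
    - [0,0,0]
    - [0,0,0]
  rot:
    - [0,0,-0.6]
    - [0,0,-0.8]
    - [0,0,-0.8]
    - [0,0,-0.6]
    - [0,0,0]

```text
t: 3.88
tcp_pos: [0.5576, 0.1699, 0.2319]
tool_rot: [2.2, 2.242, -0.0]
force: [2.0, -2.8, 1.0]
gripper_width: 0.0209
```

```bash
python3 st.py
```

```text
t 3.875 tcp [0.5576 0.1699 0.2319] F [ 1.99 -2.81  1.05] M [-0.58  -0.346  0.123] w 0.020949205243673573
yaw 91.09455640990701 z [ 3.e-04 -6.e-04 -1.e+00] j6 -1.313802487359524
units to goal [0.014 0.001 0.015]
```

move_arm:
  grip: [0,0,0,0]
  dp:
    - [0,0,0]
    - [0,0,0]
    - [0,0,0]
    - [0,0,0]
  rot:
    - [0,0,-0.6]
    - [0,0,-0.6]
    - [0,0,-0.2]
    - [0,0,0]

```text
t: 4.38
tcp_pos: [0.5573, 0.1691, 0.2319]
tool_rot: [-1.976, -2.442, 0.002]
force: [0.7, -7.3, 4.0]
gripper_width: 0.0205
```

```bash
python3 st.py
```

```text
t 4.375 tcp [0.5573 0.1691 0.2319] F [ 0.7  -7.27  4.05] M [-1.227 -0.108 -1.425] w 0.02052900576201064
yaw 102.02436094192416 z [-1.e-03 -9.e-04 -1.e+00] j6 -1.5058104324876906
units to goal [0.024 0.012 0.015]
```

The moment about z is -1.4 N m, so the cap is on the first stop. I'll ease off the vertical and side force and pause there.

move_arm:
  grip: [0,0,0,0,0]
  dp:
    - [-0.02,0,-0.02]
    - [0,0,0]
    - [0,0,0]
    - [0,0,0]
    - [0,0,0]
  rot:
    - [0,0,0]
    - [0,0,0]
    - [0,0,0]
    - [0,0,0]
    - [0,0,0]

```text
t: 5.0
tcp_pos: [0.5575, 0.1689, 0.2322]
tool_rot: [-1.971, -2.445, 0.001]
force: [4.5, -2.6, -12.2]
gripper_width: 0.021
```

```bash
python3 st.py; python3 look.py wrist 3; python3 look.py side 3; python3 -c "
import cv2
i=cv2.imread('pics/side3.png')[120:270,240:440];cv2.imwrite('pics/side3z.png',cv2.resize(i,None,fx=4,fy=4))"
```

```text
t 5.0 tcp [0.5575 0.1689 0.2322] F [  4.45  -2.64 -12.23] M [-0.232 -0.643 -1.499] w 0.02098397229165488
yaw 102.2423691101345 z [-1.1e-03 -2.0e-04 -1.0e+00] j6 -1.510780274934895
units to goal [0.028 0.01  0.02 ]
{'t': 5.05, 'joint_pos': [0.2739, 0.4533, 1.7762, 0.0001, 0.9133, -1.5108], 'tcp_pos': [0.5574, 0.169, 0.2322], 'tool_rot': [-1.9713, -2.4452, 0.0015], 'force': [5.5077, -2.3482, -12.9661], 'moment': [-0.22, -0.637, -1.5026], 'gripper_width': 0.0207}
tool x yaw deg 102.2508302155991 z [-0.001 -0.    -1.   ]
{'t': 5.1, 'joint_pos': [0.2738, 0.4533, 1.7762, 0.0, 0.9134, -1.5108], 'tcp_pos': [0.5574, 0.1689, 0.2322], 'tool_rot': [-1.9713, -2.4452, 0.0016], 'force': [4.7814, -1.1644, -12.9365], 'moment': [-0.2373, -0.59, -1.4814], 'gripper_width': 0.0209}
tool x yaw deg 102.25006325210481 z [-0.001 -0.    -1.   ]
```

View pics/wrist3.png

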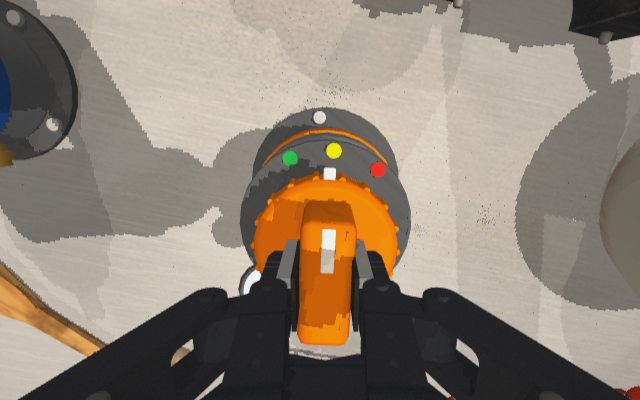

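View pics/side3z.png

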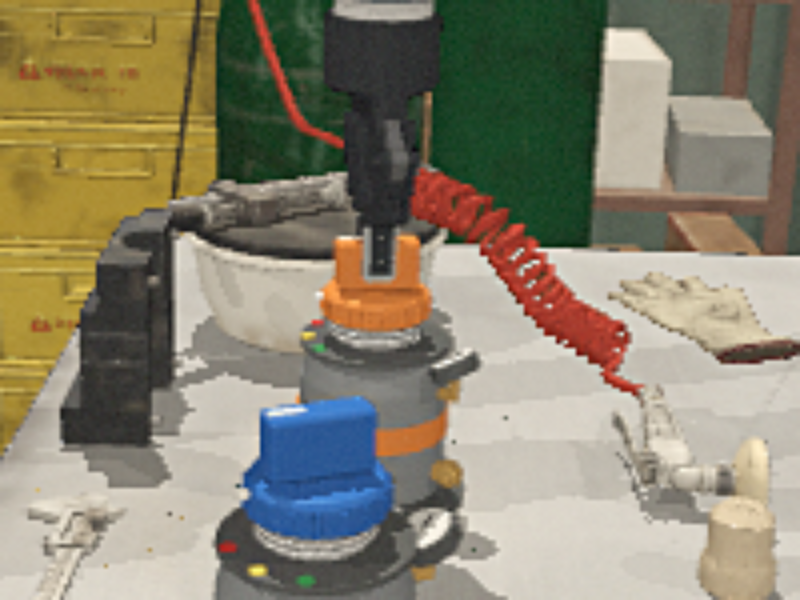

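The white mark (330,173) sits at the yellow dot (333,150). The pause is done with no downward push: Fz is -12 N, a slight upward pull. Now I relieve the stop torque a little and press down about 8 mm.

move_arm:
  grip: [0,0,0,0,0]
  dp:
    - [0,0,0.02]
    - [0,0,0.05]
    - [0,0,0.05]
    - [0,0,0.04]
    - [0,0,0]
  rot:
    - [0,0,0.12]
    - [0,0,0]
    - [0,0,0]
    - [0,0,0]
    - [0,0,0]

```text
t: 5.72
tcp_pos: [0.5573, 0.1695, 0.2249]
tool_rot: [1.988, 2.433, -0.0]
force: [-2.9, -0.8, 6.8]
gripper_width: 0.021
```

```bash
python3 st.py; python3 look.py wrist 4; python3 bar.py wrist3.pkl .184;python3 bar.py wrist4.pkl .176
```

```text
t 5.725 tcp [0.5573 0.1695 0.2249] F [-2.89 -0.77  6.8 ] M [-0.16   0.599 -0.065] w 0.02102325606040924
yaw 101.49964891726444 z [-0.e+00 -3.e-04 -1.e+00] j6 -1.496443356607199
units to goal [ 0.019  0.01  -0.102]
{'t': 5.775, 'joint_pos': [0.2749, 0.4632, 1.7807, -0.0004, 0.8978, -1.4965], 'tcp_pos': [0.5573, 0.1695, 0.2249], 'tool_rot': [1.9875, 2.4328, -0.0004], 'force': [-2.4638, -1.9251, 7.3004], 'moment': [-0.1371, 0.6431, -0.1018], 'gripper_width': 0.0208}
tool x yaw deg 101.50333613545632 z [-0. -0. -1.]
z max 0.2534815096149311
bar top n 7543 mean [0.55429215 0.1693972  0.18344359] ((0.5570178031921387, 0.16712535917758942), (0.04471462592482567, 0.05673084408044815), 78.83929443359375) [[0.5249000191688538, 0.15070000290870667], [0.5805000066757202, 0.1396999955177307], [0.5892000198364258, 0.18359999358654022], [0.5335000157356262, 0.19460000097751617]]
axis yaw deg 9.226291941282513
disc ((0.5578708052635193, 0.1703372448682785), 0.03760308772325516) 0.149057509045337
z max 0.24615964319868272
bar top n 7569 mean [0.55406077 0.16962556 0.17618248] ((0.5570787787437439, 0.16743391752243042), (0.04433190077543259, 0.05656205862760544), 77.49870300292969) [[0.5246999859809875, 0.15189999341964722], [0.5799000263214111, 0.1396999955177307], [0.5895000100135803, 0.18299999833106995], [0.5343000292778015, 0.19519999623298645]]
axis yaw deg 10.214908824332044
disc ((0.5578129887580872, 0.17030957341194153), 0.037620071321725845) 0.14176858061254063
```

The cap is down 7.3 mm (disc 0.1491 → 0.1418, Fz about 7 N), which is past the -5 mm needed. Next I turn on to the green dot while holding it down.

move_arm:
  grip: [0,0,0,0,0]
  dp:
    - [0,0,0.015]
    - [0,0,0]
    - [0,0,0]
    - [0,0,0]
    - [0,0,0]
  rot:
    - [0,0,-0.4]
    - [0,0,-0.7]
    - [0,0,-0.7]
    - [0,0,-0.4]
    - [0,0,0]

```text
t: 6.4
tcp_pos: [0.5574, 0.1691, 0.2239]
tool_rot: [1.59, 2.709, -0.001]
force: [-3.5, -3.2, 7.3]
gripper_width: 0.0207
```

```bash
python3 st.py
```

```text
t 6.4 tcp [0.5574 0.1691 0.2239] F [-3.52 -3.17  7.29] M [-0.523  0.541  0.075] w 0.020742063694735323
yaw 119.15680064115033 z [ 0.     -0.0011 -1.    ] j6 -1.8043853689215232
units to goal [ 0.021  0.017 -0.118]
```

It has passed the stop freely. There are 15.5° left, which is 1.95 units.

move_arm:
  grip: [0,0,0,0,0]
  dp:
    - [0,0,0]
    - [0,0,0]
    - [0,0,0]
    - [0,0,0]
    - [0,0,0]
  rot:
    - [0,0,-0.5]
    - [0,0,-0.6]
    - [0,0,-0.5]
    - [0,0,-0.35]
    - [0,0,0]

```text
t: 7.02
tcp_pos: [0.5576, 0.1688, 0.224]
tool_rot: [1.208, 2.899, -0.002]
force: [-2.9, -4.3, 6.6]
gripper_width: 0.0207
```

```bash
python3 st.py; python3 look.py wrist 5
```

```text
t 7.025 tcp [0.5576 0.1688 0.224 ] F [-2.91 -4.27  6.56] M [-0.868  0.38   0.02 ] w 0.020674245359472314
yaw 134.75866047747542 z [ 4.0e-04 -1.5e-03 -1.0e+00] j6 -2.0765755007064817
units to goal [ 0.021  0.023 -0.117]
{'t': 7.075, 'joint_pos': [0.2742, 0.4645, 1.781, -0.002, 0.896, -2.0762], 'tcp_pos': [0.5576, 0.1688, 0.224], 'tool_rot': [1.2084, 2.8988, -0.002], 'force': [-1.4632, -5.7001, 6.9395], 'moment': [-0.8419, 0.4358, 0.0473], 'gripper_width': 0.021}
tool x yaw deg 134.73963350577952 z [ 0.    -0.002 -1.   ]
```

View pics/wrist5.png

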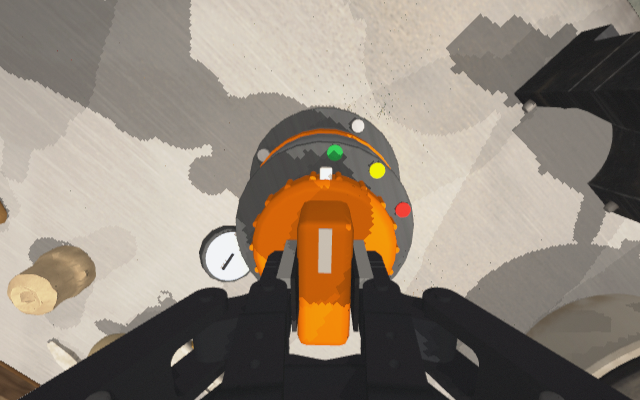

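The white mark (326,173) is at the green dot (335,152). Now I let go and withdraw straight up.

move_arm:
  grip: [1,1,1,1,1]
  dp:
    - [0,0,0]
    - [0,0,-0.15]
    - [0,0,-0.3]
    - [0,0,-0.3]
    - [0,0,-0.5]
  rot:
    - [0,0,0]
    - [0,0,0]
    - [0,0,0]
    - [0,0,0]
    - [0,0,0]

```text
t: 7.7
tcp_pos: [0.5573, 0.169, 0.2988]
tool_rot: [-1.213, -2.897, 0.001]
force: [0.0, 0.7, 0.7]
gripper_width: 0.0854
```

move_arm:
  grip: [1,1,1]
  dp:
    - [0,0,-0.5]
    - [0,0,-0.1]
    - [0,0,0]
  rot:
    - [0,0,0]
    - [0,0,0]
    - [0,0,0]

```text
t: 8.07
tcp_pos: [0.5576, 0.1691, 0.334]
tool_rot: [1.213, 2.897, 0.001]
force: [-0.2, -1.2, -0.8]
gripper_width: 0.0854
```

```bash
python3 st.py; python3 look.py wrist 6; python3 look.py side 6; python3 bar.py wrist6.pkl .194; python3 -c "
import cv2
i=cv2.imread('pics/side6.png')[120:270,240:440];cv2.imwrite('pics/side6z.png',cv2.resize(i,None,fx=4,fy=4))"
```

```text
t 8.075 tcp [0.5576 0.1691 0.334 ] F [-0.19 -1.21 -0.76] M [ 0.051 -0.03   0.001] w 0.08536511896762705
yaw 134.568007483587 z [ 8.e-04  2.e-04 -1.e+00] j6 -2.07472624355823
units to goal [0.019 0.019 1.717]
{'t': 8.125, 'joint_pos': [0.2739, 0.3285, 1.7001, 0.0, 1.1138, -2.0747], 'tcp_pos': [0.5573, 0.1689, 0.3331], 'tool_rot': [-1.213, -2.8973, 0.0008], 'force': [0.5958, -0.1397, -0.9808], 'moment': [-0.0349, 0.0187, -0.0051], 'gripper_width': 0.0856}
tool x yaw deg 134.5665173252856 z [-0.001 -0.    -1.   ]
{'t': 8.175, 'joint_pos': [0.2739, 0.3292, 1.7004, -0.0, 1.1137, -2.0747], 'tcp_pos': [0.5571, 0.1689, 0.3326], 'tool_rot': [-1.2127, -2.8966, 0.0017], 'force': [0.1476, -0.0629, 0.0631], 'moment': [0.0421, -0.0276, -0.0076], 'gripper_width': 0.0856}
tool x yaw deg 134.56618686536493 z [-0.002 -0.    -1.   ]
z max 0.35527401937380676
bar top n 2570 mean [0.55667172 0.16881028 0.19295941] ((0.5575765371322632, 0.16995930671691895), (0.05547036603093147, 0.021518850699067116), 43.832115173339844) [[0.5300999879837036, 0.15850000083446503], [0.5450000166893005, 0.14300000667572021], [0.5849999785423279, 0.18140000104904175], [0.5701000094413757, 0.19689999520778656]]
axis yaw deg 43.8599732511643
disc ((0.5576139688491821, 0.16990365087985992), 0.03759899362921715) 0.1589041319767814
```

View pics/wrist6.png

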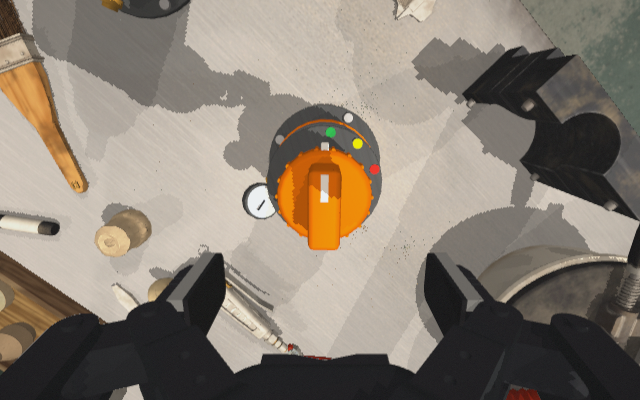

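View pics/side6z.png

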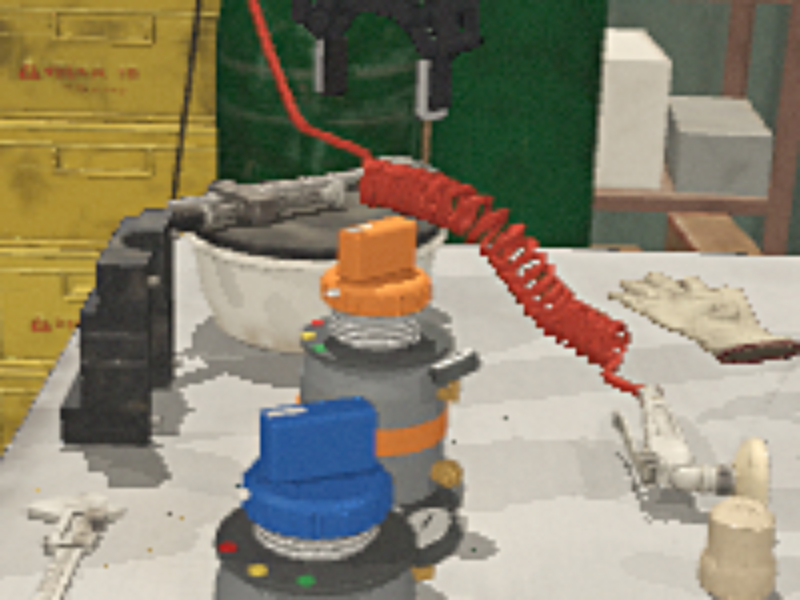

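The cap has sprung up: the disc is at 0.1589, which is +10 mm. The bar's yaw is 43.9°, so it has turned 65° = 1.14 rad. The blue cap is unmoved and the arm is clear, so I'm handing in.

```bash
python3 -c "
from workcell import arm
print(arm.close_job())"
```

```text
the job is handed in; nothing more can be done
None
```

The pot with the orange cap is open and the job is handed in, at about 8.2 s of the 35 s allowed.

- **First stop:** I turned the cap anticlockwise to the yellow dot. The stop showed as a moment of about 1.4 N m. I paused there for about 0.7 s. On reaching the stop Fz read +4 N, under the 5 N that begins to press the cap. During the pause I eased it off to a slight upward pull, about -12 N.
- **Press and turn:** I backed the turn off about 1° to free the cap from the stop, then pressed it down. The camera depth showed it 7.3 mm down, and I pressed about 1 mm further as I turned it on to the green dot.
- **Release:** I let go and withdrew straight up.

**Last checks:**
- The cap stands 9.8 mm above its locked height and has turned 65° (about 1.14 rad).
- Its white mark is at the green dot.
- The blue cap looks unmoved in the side view.
- The gripper is clear, with forces near zero.

No check failed. One early bar-centre estimate, from the top camera's colour mask, was about 18 mm off the disc fit. I discarded it, and the wrist view confirmed the disc fit.

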